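# Trace a profile board with a hook tracer

## Robot

A 6-joint arm with a two-finger parallel gripper is mounted at the origin on a cart in front of the work surface, level with it; the furniture and walls round the work are solid. World frame = base frame: x ahead of the robot, y to its left, z up, the work surface at z = 0. Lengths are in m, angles in rad, forces in N, time in s.
With the tool pointing down it reaches from about 0.4 to 0.825 m from the base axis. Payload 7 kg.
Tool frame: the origin (TCP) lies midway between the tips of the shut fingers; the grasp point (between the pads) lies hold_point_z behind it (hold_point_z is the distance from the TCP to the grasp point, in m); z points along the fingers, y is the line along which they close (so a half turn about z gives the same grasp; the last joint's range is limited). The gripper opens to 88 mm and grips with 3 to 60 N. Pads are 19 mm wide; open, the fingers measure 130 mm over their backs; the gripper's body (78 mm by 193 mm) begins 47 mm behind the grasp point.
Start: joints at [1.536, 0.359, 0.012, 0, -1.224, -0.288], TCP at [0.214, 0.64, 0.227] pointing down, gripper open.
Joint ranges: [-3.07, 3.07], [-1.43, 2.12], [-1.02, 1.25], [-3.03, 1.67], [-3.05, -0], [-3.03, 3.03]. Speed limits (rad/s): [2.39, 2.39, 3.01, 3.14, 3.14, 3.14].

## Interface

Orientations are given as [roll, pitch, yaw] about the fixed x, y, z axes, in that order (R = Rz(yaw) Ry(pitch) Rx(roll)).
In Python, from station import * gives the robot as it stands.
- The arm moves only by the tool apply_moves, never from a script. Its argument "steps" is a list of rows, each an object with "translation": the shift along the world's x, y, z scaled (see below), a list of three; "rotation": the turn, a rotation vector about the world's x, y, z scaled (see below), a list of three. A call has exactly 10 rows; each row is the pose to reach, as a shift and turn from the pose commanded when the call began; what a row does not reach only later rows make up. The controller multiplies each number of a shift by 250 mm and each number of a turn by 30 degrees. A row lasts 1/12 s, in which the tool goes at most 41.7 mm and 7.16 degrees, less where a joint would pass 70% of its speed; a pose out of reach is approached as far as the arm can. A call with a number of a shift or a turn outside -1 to 1 is refused whole. A call with a gripper value outside its range is refused whole. "jaw" is the closure, from -1 (fully open) to 1 (shut), so that 0 is half open, set as the call begins (left out, the last holds). The fingers move at their own pace and stop on an object; "newtons" is the grip in N (left out, the last holds). Time passes only in rows, so rows that repeat a pose let the fingers close, or fill a call up. It gives the time, the measured TCP pose, the force, the opening and the grip force at its end, in the units of the state.
- get_state(): the state, without advancing time (a new reading comes with each control period).
- grab_frame(name): name is "scene" or "side" or "wrist"; returns the picture (480x640x3 uint8, blue, green, red); there is no depth.
- camera_model(name): a dict with "fx", "fy", "cx", "cy" (pixels), "k1" (the pictures are not rectified: a ray, as slopes to the right and down, at radius r is drawn at 1 + k1 r^2 times it, then the intrinsics apply), "xyz" and "rotation" of the camera in the world. Camera axes: x right, y down, z forward; pixel columns grow to the right and rows downward; lengths in m; the calibration is good to about 2 mm. A picture is of the moment at which its call begins: read the wrist's pose just before it. camera_model takes no time and is no camera call; for the wrist camera it gives the pose at the moment of the call.
- job_done(): hands the job in; it is judged then, once.
The state is a dict: "t": time; "q": joint angles; "qd": joint speeds; "joint_efforts": joint torques, N m; "eef_pos": TCP position; "ee_rot": TCP orientation; "force": force on the tool from outside, world axes, zero at the start; "moment": the same for the moment, N m; "width": finger opening in m; "gripper_force": force on a finger pad.
Only numpy, scipy, OpenCV 4.12 (cv2) and the standard library are available. Lean on these libraries where they do the work, as an engineer would, in place of code of your own. Each camera call takes 0.05 s, during which the arm holds its last target. There are 200 camera calls.

## Task

Check the curved edge of the wooden profile board with the hook tracer that lies flat on the table: lay the tracer's rod in the two V forks of the rest and let go, so that its hook swings down, then take it again by its handle with the hook hanging. Holding the ball low against the edge all the way, run it slowly along the curves, from the dome nut on the tall hump, through the hollow, to the dome nut on the low hump. Then hang the tracer back in both forks as before and let go; do not shift the other tools and parts.

Things in the scene. Friction and masses are not known exactly. Their poses are not given: they have to be found in the camera images.
- tracer: hook tracer, 164 mm, 0.15 kg: 8 mm steel rod (bare from 30 to 68 mm either side), square wooden handle (20 x 20, 60 long) at its middle, an 18 mm pommel at one end, at the other a 55 mm arm bent off square with a 20 mm ball. Origin 10 mm under the handle's centre as it lies flat; y along the rod to the bent end, arm to -x. Let go in the forks it turns until the arm hangs (x up), swinging a second or so
- tracer_handle (a point): centre of the square handle, on the rod's axis. While it hangs the arm may rest up to 0.2 rad off plumb; a firm grip (about 40 N) on the handle's flats squares it up
- tracer_ball (a point): centre of the 20 mm ball, 75 mm along the rod (+y of the tracer) from the handle's centre and 55 mm off the rod's axis (-x of the tracer)
- rest: fixed steel rest: 60 x 128 x 8 mm foot, two posts 96 mm apart along its y, each with an open 90 degree V fork on top (6 mm thick, 34 wide, 17 deep). Origin: centre of the foot's underside. The tracer's rod lies in both forks along the rest's y, either way round, handle between the posts, the rod's axis then 100 mm above the table; it may slide 15 mm along
- rest_mid (a point): point midway between the two forks at the height of the rod's axis when it lies in them (100 mm above the table): the handle's centre belongs here
- profile_board: wooden board fixed flat on the table, 190 mm long (y), 25 thick. Origin: underside, 35 mm before the straight back (+x side). Its front (-x side) is the curved edge: tall hump (72 mm from the back) on the -y side, hollow (34) in the middle, low hump (52) on the +y side, radii 30 or more. Two 13 mm dome nuts on top mark the start (tall hump) and finish (low hump)
- edge_1 (a point): point 1 of 8 in the order of the trace, at the nut on the tall hump: where the ball's centre is when the ball touches the edge there (10 mm outside the edge, 15 mm above the table); board frame (-45.3, -57.5, 15) mm
- edge_2 (a point): point 2 of 8 in the order of the trace, on the tall hump: where the ball's centre is when the ball touches the edge there (10 mm outside the edge, 15 mm above the table); board frame (-36.3, -39.8, 15) mm
- edge_3 (a point): point 3 of 8 in the order of the trace, on the slope into the hollow: where the ball's centre is when the ball touches the edge there (10 mm outside the edge, 15 mm above the table); board frame (-23.9, -24.1, 15) mm
- edge_4 (a point): point 4 of 8 in the order of the trace, entering the hollow: where the ball's centre is when the ball touches the edge there (10 mm outside the edge, 15 mm above the table); board frame (-12.2, -7.9, 15) mm
- edge_5 (a point): point 5 of 8 in the order of the trace, leaving the hollow: where the ball's centre is when the ball touches the edge there (10 mm outside the edge, 15 mm above the table); board frame (-9.6, 11.4, 15) mm
- edge_6 (a point): point 6 of 8 in the order of the trace, on the slope up to the low hump: where the ball's centre is when the ball touches the edge there (10 mm outside the edge, 15 mm above the table); board frame (-17.9, 29.5, 15) mm
- edge_7 (a point): point 7 of 8 in the order of the trace, on the low hump: where the ball's centre is when the ball touches the edge there (10 mm outside the edge, 15 mm above the table); board frame (-25.8, 47.9, 15) mm
- edge_8 (a point): point 8 of 8 in the order of the trace, at the nut on the low hump: where the ball's centre is when the ball touches the edge there (10 mm outside the edge, 15 mm above the table); board frame (-27.0, 67.6, 15) mm
- tape_measure: tape measure lying on its side, 66 x 85 x 37 mm, bystander; origin under its centre
- nut_30: rusty hexagon nut, 30 mm wide, 24 mm high, bystander; origin under its centre
- ball_bearing: ball bearing, 52 mm dia., 15 mm high, bystander; origin under its centre
- spanner_13: spanner, 171 mm long, 9 mm thick, bystander; origin under its centre

How it is judged:
By the outcome, as a careful person would: the job done as asked, in the order asked, and still so for the second after the job is handed in, with the robot touching nothing.
It also fails if it takes over 72 s, if anything falls off the work surface, if the arm or the gripper's body presses on something with over 40 N, if the wrist force passes 120 N, or if a joint passes its speed limit or range.

## Working session

There is one attempt and no reset: what is moved stays moved. The work goes in short steps, Python scripts to look and compute and a tool call to move; the robot and the scene stay as the last step left them, time stands still between calls to the robot, and variables do not carry over. Pictures are saved under pics/ and viewed, at most 10 in all, crops included, and the job is handed in when it is done.

Besides the shell and the picture viewer there is one more tool, called as a command line: name --argument value ..., lists and objects as JSON in quotes. apply_moves: Moves the arm, as the interface text tells. Shifts and turns lie within -1 to 1; 1 stands for 250 mm of shift or 30 degrees of turn. Its arguments: {"type":"object","properties":{"steps":{"type":"array"},"jaw":{"type":"number"},"newtons":{"type":"number"}},"required":["steps"]}

```bash
mkdir -p pics; ls; python3 - <<'E'
from station import *
import cv2
s=get_state();print(s)
for n in("scene","side","wrist"):
    m=camera_model(n);print(n,m)
    cv2.imwrite(f"pics/{n}0.png",grab_frame(n))
E
```

```text
pics
{'t': 0.0, 'q': array([ 1.53611736e+00,  3.59374184e-01,  1.10868559e-02, -3.57118035e-04,
       -1.22408554e+00, -2.88082465e-01]), 'qd': array([-6.47253216e-04,  3.32955589e-04,  6.39505220e-04,  1.04474113e-03,
       -5.58018299e-05, -1.01018594e-03]), 'joint_efforts': array([-9.36232118e-05, -5.82706690e+01,  2.93049252e+01,  6.99691057e+00,
        7.10588458e-03, -1.45639988e-04]), 'eef_pos': array([0.2139809 , 0.63968669, 0.22564182]), 'ee_rot': array([ 3.13998569e+00, -1.26079460e-04, -3.22882950e-01]), 'force': array([ 0.15918962,  0.41385534, -0.27494208]), 'moment': array([-0.00756785,  0.04069517,  0.02826206]), 'gripper_force': 0.0, 'width': 0.08753644211585493}
scene {'fx': 450.29605819265464, 'fy': 450.29605819265464, 'cx': 322.00860638994374, 'cy': 243.23778278832373, 'k1': -0.10838839305549326, 'xyz': array([ 0.17065987, -0.7601695 ,  0.54146616]), 'rotation': array([-2.13269401e+00, -1.42840303e-03, -6.01420995e-01])}
side {'fx': 587.9479807270014, 'fy': 587.9479807270014, 'cx': 321.4221629645949, 'cy': 236.43432021490892, 'k1': 0.05491189662146671, 'xyz': array([ 0.49572474, -0.98784211,  0.6182909 ]), 'rotation': array([-2.16177772,  0.0065837 , -0.11678513])}
wrist {'fx': 366.30443260075293, 'fy': 366.30443260075293, 'cx': 321.2801105642651, 'cy': 240.74496616082988, 'k1': 0.022780746181494255, 'xyz': array([0.28946008, 0.61513324, 0.38287535]), 'rotation': array([ 2.84678118e+00, -1.50964969e-03, -1.89367115e+00])}
```

View pics/scene0.png

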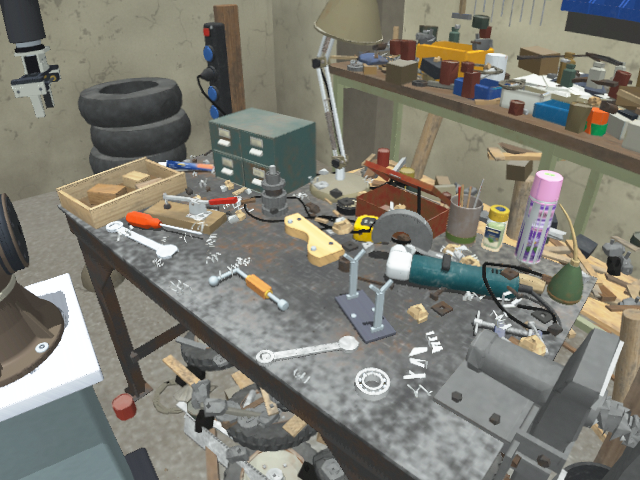

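View pics/side0.png

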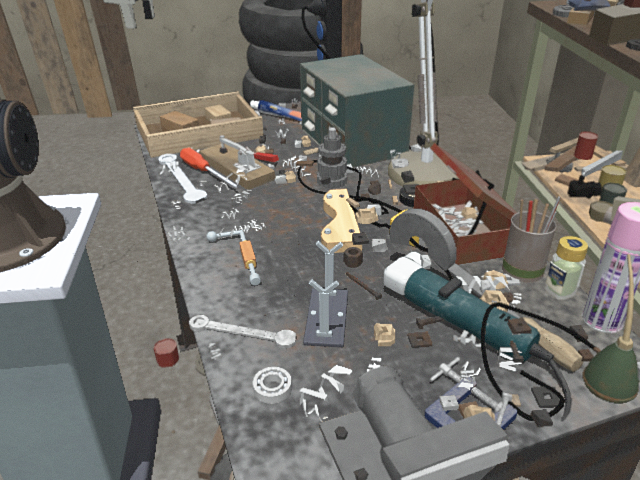

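```bash
python3 -c "
import station;print({k:v for k,v in vars(station).items() if not k.startswith('__') and not callable(v)});print(dir(station))"
```

```text
{'hold_point_z': 0.0188}
['Unreachable', '__builtins__', '__cached__', '__doc__', '__file__', '__loader__', '__name__', '__package__', '__spec__', 'camera_model', 'get_state', 'grab_frame', 'hold_point_z', 'job_done']
```

```bash
cat > h.py <<'E'
import numpy as np, cv2
from scipy.spatial.transform import Rotation as R
from scipy.optimize import least_squares
from station import *
def proj(m,P):
    P=np.atleast_2d(P); c=(P-m["xyz"])@R.from_euler("xyz",m["rotation"]).as_matrix()
    s=c[:,:2]/c[:,2:]; s=s*(1+m["k1"]*(s**2).sum(1,keepdims=True))
    return s*[m["fx"],m["fy"]]+[m["cx"],m["cy"]]
def onplane(m,px,z):
    return least_squares(lambda v:(proj(m,[v[0],v[1],z])-px).ravel(),[0.55,0.0]).x
E
python3 - <<'E'
from h import *
S=camera_model("scene");D=camera_model("side")
for nm,a,b,z in[("pommel",(283,304),(256,281),.01),("ball",(214,281),(212,237),.01),("handle",(262,286),(248,255),.01),("footcornerA",(340,297),(313,290),.008),("footcornerB",(395,332),(344,344),.008),("nutS",(290,224),(334,192),.03),("nutE",(322,253),(333,237),.03),("forknear",(378,286),(325,247),.11),("bearing",(372,381),(272,381),.015),("spL",(265,355),(200,322),.008),("spR",(348,344),(285,338),.008)]:
    print(nm,onplane(S,a,z).round(3),onplane(D,b,z).round(3))
a=cv2.imread("pics/scene0.png")[200:345,200:410];b=cv2.imread("pics/side0.png")[180:355,200:370]
cv2.imwrite("pics/c1.png",cv2.resize(a,None,fx=3.8,fy=3.8,interpolation=2))
E
```

```text
pommel [ 0.472 -0.196] [ 0.474 -0.206]
ball [ 0.395 -0.06 ] [ 0.396 -0.063]
handle [ 0.466 -0.127] [ 0.461 -0.129]
footcornerA [ 0.572 -0.237] [ 0.566 -0.239]
footcornerB [ 0.593 -0.366] [ 0.598 -0.368]
nutS [0.617 0.019] [0.638 0.04 ]
nutE [ 0.61  -0.122] [ 0.614 -0.121]
forknear [ 0.56  -0.349] [ 0.583 -0.264]
bearing [ 0.488 -0.431] [ 0.49  -0.433]
spL [ 0.385 -0.288] [ 0.386 -0.294]
spR [ 0.51  -0.343] [ 0.513 -0.345]
```

apply_moves --steps '[{"translation":[0.03,-0.06,0.08],"rotation":[0,0,0]},{"translation":[0.08,-0.16,0.16],"rotation":[0,0,0]},{"translation":[0.16,-0.28,0.25],"rotation":[0,0,0]},{"translation":[0.24,-0.42,0.32],"rotation":[0,0,0]},{"translation":[0.33,-0.56,0.36],"rotation":[0,0,0]},{"translation":[0.42,-0.7,0.4],"rotation":[0,0,0]},{"translation":[0.51,-0.84,0.4],"rotation":[0,0,0]},{"translation":[0.6,-0.98,0.4],"rotation":[0,0,0]},{"translation":[0.65,-1,0.4],"rotation":[0,0,0]},{"translation":[0.7,-1,0.4],"rotation":[0,0,0]}]'

```text
t: 0.98
eef_pos: [0.3902, 0.3875, 0.3276]
ee_rot: [-3.14, -0.0, -0.325]
force: [0.5, -0.4, 0.5]
width: 0.0876
gripper_force: 0.0
```

apply_moves --steps '[{"translation":[0.02,-0.1,0],"rotation":[0,0,0]},{"translation":[0.07,-0.24,0],"rotation":[0,0,0]},{"translation":[0.12,-0.38,0],"rotation":[0,0,0]},{"translation":[0.18,-0.52,0],"rotation":[0,0,0]},{"translation":[0.24,-0.66,-0.05],"rotation":[0,0,0]},{"translation":[0.3,-0.8,-0.1],"rotation":[0,0,0]},{"translation":[0.35,-0.94,-0.1],"rotation":[0,0,0]},{"translation":[0.4,-1,-0.1],"rotation":[0,0,0]},{"translation":[0.45,-1,-0.1],"rotation":[0,0,0]},{"translation":[0.45,-1,-0.1],"rotation":[0,0,0]}]'

```text
t: 1.82
eef_pos: [0.5036, 0.1399, 0.3009]
ee_rot: [3.141, 0.0, -0.325]
force: [0.1, 0.9, -0.1]
width: 0.0874
gripper_force: 0.0
```

apply_moves --steps '[{"translation":[0.03,-0.1,0],"rotation":[0,0,0]},{"translation":[0.07,-0.24,0],"rotation":[0,0,0]},{"translation":[0.12,-0.38,0],"rotation":[0,0,0]},{"translation":[0.18,-0.52,0],"rotation":[0,0,0]},{"translation":[0.24,-0.66,0],"rotation":[0,0,0]},{"translation":[0.3,-0.8,0],"rotation":[0,0,0]},{"translation":[0.35,-0.94,0],"rotation":[0,0,0]},{"translation":[0.4,-1,0],"rotation":[0,0,0]},{"translation":[0.44,-1,0],"rotation":[0,0,0]},{"translation":[0.44,-1,0],"rotation":[0,0,0]}]'

```text
t: 2.65
eef_pos: [0.6133, -0.1096, 0.3001]
ee_rot: [3.141, 0.002, -0.324]
force: [0.3, 0.1, 0.2]
width: 0.088
gripper_force: 0.0
```

```bash
python3 - <<'E'
from h import *
import pickle
s=get_state();print(s["t"],s["q"].round(3),s["eef_pos"].round(4),s["ee_rot"].round(4))
m=camera_model("wrist");f=grab_frame("wrist");pickle.dump(m,open("w1.pkl","wb"));print(m["xyz"],m["rotation"])
cv2.imwrite("pics/w1.png",f)
E
```

```text
2.65 [ 0.136  0.238  0.009 -0.    -1.343  1.111] [ 0.6133 -0.1096  0.3001] [ 3.141e+00  1.600e-03 -3.239e-01]
[ 0.68893604 -0.134455    0.45707593] [ 2.84502164e+00 -6.17462319e-04 -1.89462467e+00]
```

View pics/w1.png

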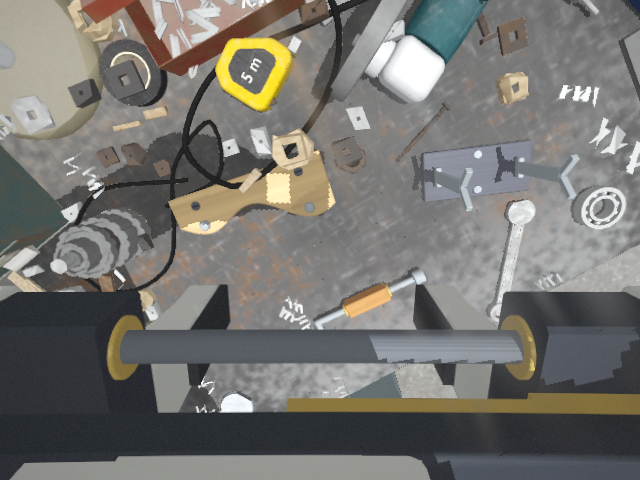

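```bash
python3 - <<'E'
from h import *
f=cv2.imread("pics/w1.png")
z=lambda a:cv2.resize(a,None,fx=4,fy=4,interpolation=2)
A=z(f[145:240,160:345]); B=z(f[135:210,410:590]); 
B=cv2.copyMakeBorder(z(f[140:190,410:595]),0,0,0,0,cv2.BORDER_CONSTANT)
cv2.imwrite("pics/c1.png",np.vstack([A,B]));print(A.shape,B.shape)
C=z(f[260:340,300:430]);D=cv2.imread("pics/side0.png");E_=z(D[235:355,290:360])
C=cv2.copyMakeBorder(C,0,E_.shape[0]-C.shape[0],0,0,cv2.BORDER_CONSTANT)
cv2.imwrite("pics/c2.png",np.hstack([C,E_]));print(C.shape)
E
```

```text
(380, 740, 3) (200, 740, 3)
(480, 520, 3)
```

View pics/c1.png

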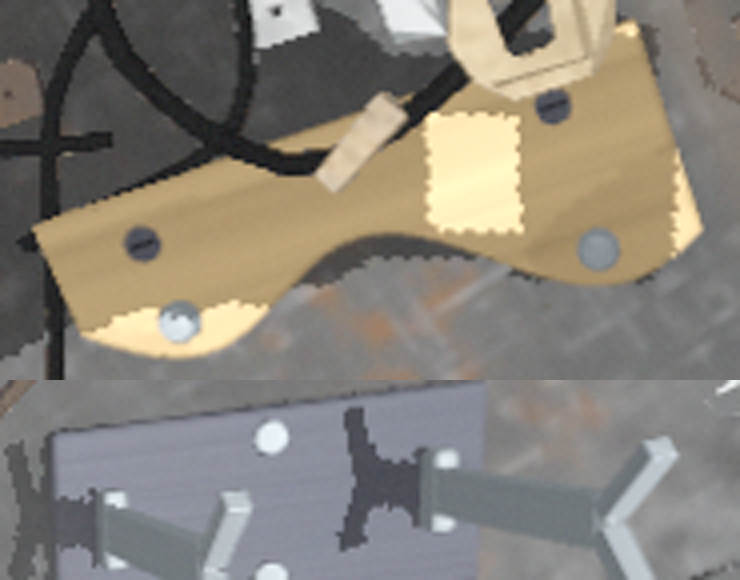

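View pics/c2.png

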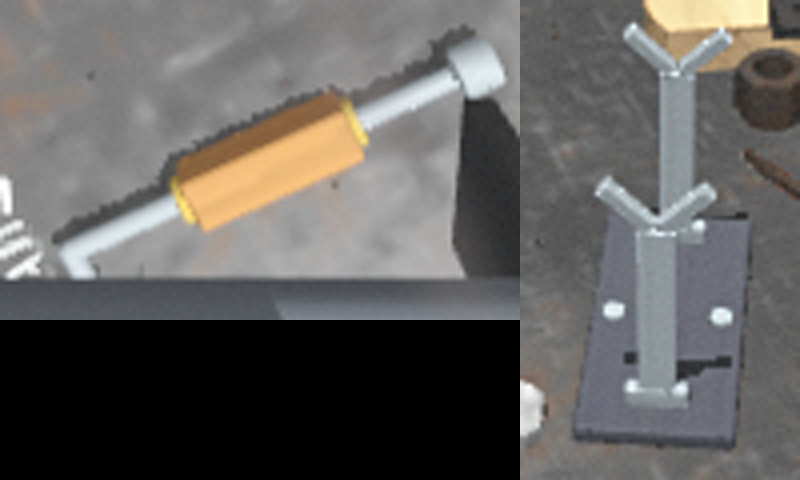

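```bash
cat > fit.py <<'E'
from h import *
import pickle
W=pickle.load(open("w1.pkl","rb"));D=camera_model("side");S=camera_model("scene")
def world(p,L): return np.c_[(R.from_euler("z",p[2])).apply(np.array(L,float))]+[p[0],p[1],0]
c1=lambda u,v:(160+u/4,145+v/4)
# board: (cam, local, px, use mask along board axes) 
B=[(W,(.035,.095,.025),c1(35,229),'xy'),(W,(.035,-.095,.025),c1(634,18),'xy'),(W,(-.017,.0676,.025),c1(180,357),'x'),(W,(-.037,-.0575,.025),c1(600,287),'x'),(W,(.001,.003,.025),c1(385,234),'x'),(W,(-.01,.095,.025),c1(78,330),'y'),(W,(-.02,-.095,.025),c1(699,225),'y')]
def rb(p):
    o=[]
    for m,l,px,k in B:
        g=onplane(m,px,l[2]); d=R.from_euler("z",-p[2]).apply([g[0]-p[0],g[1]-p[1],0])-l
        if 'x' in k:o.append(d[0])
        if 'y' in k:o.append(d[1])
    return np.array(o)*1e3
b=least_squares(rb,[.62,-.04,0]);print("board",b.x.round(4),b.fun.round(1))
c=lambda u,v:(410+u/4,140+(v-380)/4); s=lambda u,v:(290+(u-520)/4,235+v/4)
h=.0943
F=[(W,(.03,.064,.008),c(50,432)),(W,(.03,-.064,.008),c(487,382)),(W,(0,.048,h),c(208,572)),(W,(0,-.048,h),c(602,520)),
(D,(-.03,-.064,.008),s(575,432)),(D,(.03,-.064,.008),s(735,437)),(D,(.03,.064,.008),s(748,220)),(D,(0,-.051,h),s(657,230)),(D,(0,.045,h),s(677,72))]
rr=lambda p:np.concatenate([(proj(m,world(p,[l]))-px).ravel() for m,l,px in F])
r=least_squares(rr,[.57,-.3,.1]);print("rest",r.x.round(4),r.fun.round(1))
t=lambda u,v:(300+u/4,260+v/4)
l,q=onplane(W,t(183,198),.012),onplane(W,t(355,122),.012)
e,g=onplane(W,t(75,248),.012),onplane(W,t(455,80),.012)
print("handle",(l+q)/2,np.linalg.norm(l-q),"dir",e-g,"yaw",np.arctan2(-(e-g)[0],(e-g)[1]),np.arctan2(-(l-q)[0],(l-q)[1]))
ba=onplane(S,(214,281),.01),onplane(D,(212,237),.01);print("ball",ba)
E=np.array([(-45.3,-57.5,15),(-36.3,-39.8,15),(-23.9,-24.1,15),(-12.2,-7.9,15),(-9.6,11.4,15),(-17.9,29.5,15),(-25.8,47.9,15),(-27,67.6,15)])/1e3
print(world(b.x,E).round(4))
E
python3 fit.py
```

```text
board [ 0.6329 -0.0297  0.0016] [-0.8 -1.3  0.2  0.2  1.1  0.8 -1.3 -0.   1.1]
rest [ 0.5813 -0.2967 -0.2016] [-0.   0.5  0.8 -1.2  1.1 -0.1  2.8  0.6 -0.6 -2.7  0.1 -1.7  1.  -2.3
 -0.3 -2.5 -0.3 -2.3]
handle [ 0.46190161 -0.12303652] 0.06291459026918221 dir [-0.01890854  0.13789585] yaw 0.13627208544557712 0.13589465384219857
ball (array([ 0.39470555, -0.05972035]), array([ 0.3958169 , -0.06320092]))
[[ 5.876e-01 -8.720e-02  1.500e-02]
 [ 5.966e-01 -6.950e-02  1.500e-02]
 [ 6.090e-01 -5.380e-02  1.500e-02]
 [ 6.207e-01 -3.760e-02  1.500e-02]
 [ 6.232e-01 -1.830e-02  1.500e-02]
 [ 6.149e-01 -2.000e-04  1.500e-02]
 [ 6.070e-01  1.820e-02  1.500e-02]
 [ 6.058e-01  3.790e-02  1.500e-02]]
```

apply_moves --steps '[{"translation":[-0.04,0,-0.06],"rotation":[0,0,-0.1]},{"translation":[-0.1,-0.01,-0.16],"rotation":[0,0,-0.3]},{"translation":[-0.2,-0.02,-0.28],"rotation":[0,0,-0.5]},{"translation":[-0.3,-0.03,-0.4],"rotation":[0,0,-0.7]},{"translation":[-0.4,-0.04,-0.5],"rotation":[0,0,-0.9]},{"translation":[-0.5,-0.05,-0.6],"rotation":[0,0,-1]},{"translation":[-0.56,-0.05,-0.66],"rotation":[0,0,-1]},{"translation":[-0.6,-0.05,-0.7],"rotation":[0,0,-1]},{"translation":[-0.6,-0.05,-0.7],"rotation":[0,0,-1]},{"translation":[-0.6,-0.05,-0.7],"rotation":[0,0,-1]}]'

```text
t: 3.53
eef_pos: [0.4617, -0.1213, 0.127]
ee_rot: [-3.141, -0.0, -0.844]
force: [0.8, -0.4, 0.2]
width: 0.0875
gripper_force: 0.0
```

apply_moves --steps '[{"translation":[0,0,-0.03],"rotation":[0,0,-0.15]},{"translation":[0,0,-0.07],"rotation":[0,0,-0.35]},{"translation":[0,0,-0.1],"rotation":[0,0,-0.55]},{"translation":[0,0,-0.1],"rotation":[0,0,-0.75]},{"translation":[0,0,-0.1],"rotation":[0,0,-0.9]},{"translation":[0,0,-0.1],"rotation":[0,0,-1]},{"translation":[0,0,-0.1],"rotation":[0,0,-1]},{"translation":[0,0,-0.1],"rotation":[0,0,-1]},{"translation":[0,0,-0.1],"rotation":[0,0,-1]},{"translation":[0,0,-0.1],"rotation":[0,0,-1]}]'

```text
t: 4.37
eef_pos: [0.4621, -0.1222, 0.1019]
ee_rot: [-3.141, -0.0, -1.368]
force: [0.2, -0.4, 0.1]
width: 0.0876
gripper_force: 0.0
```

```bash
python3 - <<'E'
from h import *
s=get_state();print(s["eef_pos"].round(4),s["ee_rot"].round(4),s["q"].round(2))
m=camera_model("wrist");f=grab_frame("wrist");cv2.imwrite("pics/w2.png",f)
import pickle;pickle.dump(m,open("w2.pkl","wb"))
r=R.from_euler("z",.136)
for n,l in(("h",(0,0,.01)),("ball",(-.055,.075,.01)),("pommel",(0,-.08,.01)),("corner",(0,.075,.01)),("hA",(0,.03,.01)),("hB",(0,-.03,.01))):
    print(n,proj(m,r.apply(l)+[.462,-.123,0]).round(0))
E
```

```text
[ 0.4621 -0.1222  0.1019] [-3.1409e+00 -1.0000e-04 -1.3683e+00] [ 0.15  0.16 -0.58  0.   -0.83  0.05]
h [[323. 244.]]
ball [[387. 341.]]
pommel [[331. 126.]]
corner [[316. 337.]]
hA [[320. 283.]]
hB [[326. 202.]]
```

View pics/w2.png

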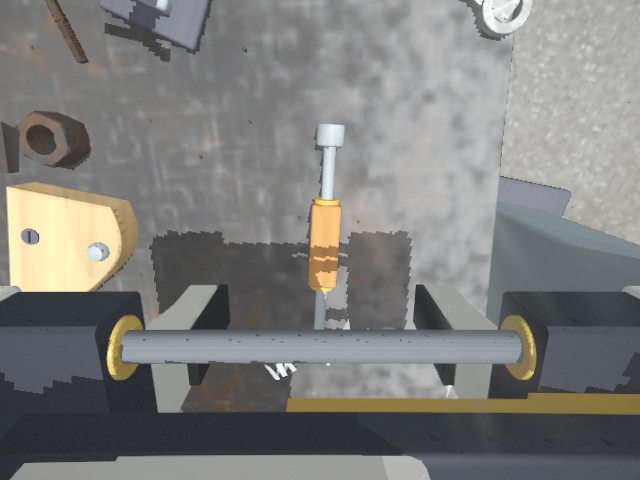

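apply_moves --steps '[{"translation":[0,-0.004,-0.03],"rotation":[0,0,-0.05]},{"translation":[0,-0.004,-0.09],"rotation":[0,0,-0.1]},{"translation":[0,-0.004,-0.16],"rotation":[0,0,-0.127]},{"translation":[0,-0.004,-0.24],"rotation":[0,0,-0.127]},{"translation":[0,-0.004,-0.31],"rotation":[0,0,-0.127]},{"translation":[0,-0.004,-0.36],"rotation":[0,0,-0.127]},{"translation":[0,-0.004,-0.38],"rotation":[0,0,-0.127]},{"translation":[0,-0.004,-0.388],"rotation":[0,0,-0.127]},{"translation":[0,-0.004,-0.388],"rotation":[0,0,-0.127]},{"translation":[0,-0.004,-0.388],"rotation":[0,0,-0.127]}]'

```text
t: 5.25
eef_pos: [0.4621, -0.1234, 0.005]
ee_rot: [-3.141, -0.0, -1.437]
force: [0.2, -0.1, 0.5]
width: 0.0877
gripper_force: 0.0
```

apply_moves --steps '[{"translation":[0,0,0],"rotation":[0,0,0]},{"translation":[0,0,0],"rotation":[0,0,0]},{"translation":[0,0,0],"rotation":[0,0,0]},{"translation":[0,0,0],"rotation":[0,0,0]},{"translation":[0,0,0],"rotation":[0,0,0]},{"translation":[0,0,0],"rotation":[0,0,0]},{"translation":[0,0,0],"rotation":[0,0,0]},{"translation":[0,0,0],"rotation":[0,0,0]},{"translation":[0,0,0],"rotation":[0,0,0]},{"translation":[0,0,0],"rotation":[0,0,0]}]' --jaw 1 --newtons 40

```text
t: 6.08
eef_pos: [0.4616, -0.1234, 0.0045]
ee_rot: [3.141, -0.0, -1.436]
force: [0.2, 0.1, -0.4]
width: 0.0264
gripper_force: 0.0
```

apply_moves --steps '[{"translation":[0,0,0],"rotation":[0,0,0]},{"translation":[0,0,0],"rotation":[0,0,0]},{"translation":[0,0,0],"rotation":[0,0,0]},{"translation":[0,0,0],"rotation":[0,0,0]},{"translation":[0,0,0.02],"rotation":[0,0,0]},{"translation":[0,0,0.06],"rotation":[0,0,0]},{"translation":[0,0,0.12],"rotation":[0,0,0]},{"translation":[0,0,0.2],"rotation":[0,0,0]},{"translation":[0,0,0.28],"rotation":[0,0,0]},{"translation":[0,0,0.34],"rotation":[0,0,0]}]'

```text
t: 6.92
eef_pos: [0.4619, -0.1234, 0.0913]
ee_rot: [-3.141, -0.0, -1.436]
force: [0.3, 0.5, -1.4]
width: 0.0196
gripper_force: 39.9
```

apply_moves --steps '[{"translation":[0.01,-0.02,0.06],"rotation":[0,0,-0.03]},{"translation":[0.04,-0.06,0.13],"rotation":[0,0,-0.1]},{"translation":[0.09,-0.13,0.19],"rotation":[0,0,-0.18]},{"translation":[0.15,-0.22,0.22],"rotation":[0,0,-0.27]},{"translation":[0.22,-0.32,0.23],"rotation":[0,0,-0.36]},{"translation":[0.29,-0.42,0.23],"rotation":[0,0,-0.45]},{"translation":[0.36,-0.52,0.23],"rotation":[0,0,-0.53]},{"translation":[0.42,-0.61,0.23],"rotation":[0,0,-0.6]},{"translation":[0.46,-0.67,0.23],"rotation":[0,0,-0.64]},{"translation":[0.478,-0.693,0.23],"rotation":[0,0,-0.642]}]'

```text
t: 7.75
eef_pos: [0.5818, -0.2987, 0.1464]
ee_rot: [3.141, -0.0, -1.775]
force: [1.4, -0.4, -1.2]
width: 0.0195
gripper_force: 39.9
```

```bash
python3 - <<'E'
from h import *
s=get_state();print(s["eef_pos"].round(4),s["ee_rot"].round(4),s["q"].round(2),s["width"])
f=grab_frame("side")[190:340,250:420];g=grab_frame("scene")[220:370,310:440]
cv2.imwrite("pics/p3.png",cv2.resize(np.hstack([f,g]),None,fx=2.6,fy=2.6,interpolation=2))
E
```

```text
[ 0.5818 -0.2987  0.1464] [ 3.1408e+00 -3.0000e-04 -1.7754e+00] [-0.18  0.38 -0.14  0.   -1.05 -0.03] 0.019521273151305103
```

View pics/p3.png

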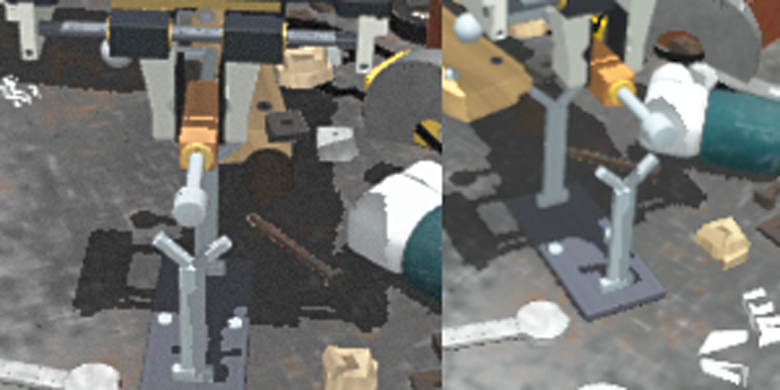

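apply_moves --steps '[{"translation":[0,0.008,-0.02],"rotation":[0,0,0]},{"translation":[0,0.008,-0.05],"rotation":[0,0,0]},{"translation":[0,0.008,-0.08],"rotation":[0,0,0]},{"translation":[0,0.008,-0.11],"rotation":[0,0,0]},{"translation":[0,0.008,-0.14],"rotation":[0,0,0]},{"translation":[0,0.008,-0.165],"rotation":[0,0,0]},{"translation":[0,0.008,-0.185],"rotation":[0,0,0]},{"translation":[0,0.008,-0.2],"rotation":[0,0,0]},{"translation":[0,0.008,-0.2],"rotation":[0,0,0]},{"translation":[0,0.008,-0.2],"rotation":[0,0,0]}]'

```text
t: 8.68
eef_pos: [0.5812, -0.2947, 0.097]
ee_rot: [3.141, -0.0, -1.773]
force: [-0.7, 0.1, -2.4]
width: 0.0195
gripper_force: 39.9
```

apply_moves --steps '[{"translation":[0,-0.004,-0.004],"rotation":[0,0,0]},{"translation":[0,-0.004,-0.007],"rotation":[0,0,0]},{"translation":[0,-0.004,-0.009],"rotation":[0,0,0]},{"translation":[0,-0.004,-0.009],"rotation":[0,0,0]},{"translation":[0,-0.004,-0.009],"rotation":[0,0,0]},{"translation":[0,-0.004,-0.009],"rotation":[0,0,0]},{"translation":[0,-0.004,-0.009],"rotation":[0,0,0]},{"translation":[0,-0.004,-0.009],"rotation":[0,0,0]},{"translation":[0,-0.004,-0.009],"rotation":[0,0,0]},{"translation":[0,-0.004,-0.009],"rotation":[0,0,0]}]'

```text
t: 9.52
eef_pos: [0.5813, -0.2957, 0.095]
ee_rot: [-3.141, -0.0, -1.773]
force: [-0.2, -2.1, -0.5]
width: 0.0197
gripper_force: 39.9
```

apply_moves --steps '[{"translation":[0,0,0],"rotation":[0,0,0]},{"translation":[0,0,0],"rotation":[0,0,0]},{"translation":[0,0,0],"rotation":[0,0,0]},{"translation":[0,0,0],"rotation":[0,0,0]},{"translation":[0,0,0],"rotation":[0,0,0]},{"translation":[0,0,0],"rotation":[0,0,0]},{"translation":[0,0,0],"rotation":[0,0,0]},{"translation":[0,0,0],"rotation":[0,0,0]},{"translation":[0,0,0],"rotation":[0,0,0]},{"translation":[0,0,0],"rotation":[0,0,0]}]' --jaw -1

```text
t: 10.35
eef_pos: [0.5811, -0.2956, 0.0948]
ee_rot: [3.142, 0.0, -1.773]
force: [0.1, 0.0, -0.1]
width: 0.0811
gripper_force: 0.0
```

apply_moves --steps '[{"translation":[0,0,0],"rotation":[0,0,0]},{"translation":[0,0,0],"rotation":[0,0,0]},{"translation":[0,0,0],"rotation":[0,0,0]},{"translation":[0,0,0],"rotation":[0,0,0]},{"translation":[0,0,0],"rotation":[0,0,0]},{"translation":[0,0,-0.01],"rotation":[0,0,0]},{"translation":[0,0,-0.02],"rotation":[0,0,0]},{"translation":[0,0,-0.035],"rotation":[0,0,0]},{"translation":[0,0,-0.045],"rotation":[0,0,0]},{"translation":[0,0,-0.05],"rotation":[0,0,0]}]'

```text
t: 11.18
eef_pos: [0.5808, -0.2955, 0.0815]
ee_rot: [3.141, 0.0, -1.773]
force: [0.2, -0.3, -0.3]
width: 0.0875
gripper_force: 0.0
```

apply_moves --steps '[{"translation":[0,0,0],"rotation":[0,0,0]},{"translation":[0,0,0],"rotation":[0,0,0]},{"translation":[0,0,0],"rotation":[0,0,0]},{"translation":[0,0,0],"rotation":[0,0,0]},{"translation":[0,0,0],"rotation":[0,0,0]},{"translation":[0,0,0],"rotation":[0,0,0]},{"translation":[0,0,0],"rotation":[0,0,0]},{"translation":[0,0,0],"rotation":[0,0,0]},{"translation":[0,0,0],"rotation":[0,0,0]},{"translation":[0,0,0],"rotation":[0,0,0]}]'

```text
t: 12.02
eef_pos: [0.5811, -0.2956, 0.0823]
ee_rot: [-3.142, 0.0, -1.773]
force: [0.2, -0.4, 0.4]
width: 0.0876
gripper_force: 0.0
```

```bash
python3 - <<'E'
from h import *
f=grab_frame("side")[190:350,230:420];g=grab_frame("scene")[200:360,310:440]
cv2.imwrite("pics/p4.png",cv2.resize(np.hstack([f,g]),None,fx=2.5,fy=2.5,interpolation=2))
E
```

```text
(no output)
```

View pics/p4.png

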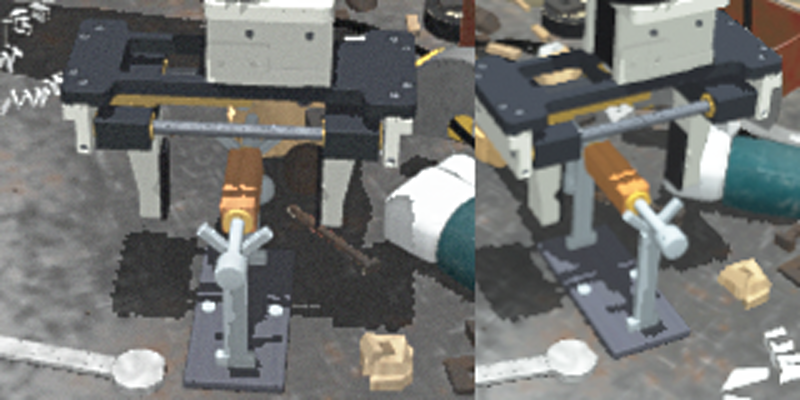

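apply_moves --steps '[{"translation":[0,0,0],"rotation":[0,0,0]},{"translation":[0,0,0],"rotation":[0,0,0]},{"translation":[0,0,0],"rotation":[0,0,0]},{"translation":[0,0,0],"rotation":[0,0,0]},{"translation":[0,0,0],"rotation":[0,0,0]},{"translation":[0,0,0],"rotation":[0,0,0]},{"translation":[0,0,0],"rotation":[0,0,0]},{"translation":[0,0,0],"rotation":[0,0,0]},{"translation":[0,0,0],"rotation":[0,0,0]},{"translation":[0,0,0],"rotation":[0,0,0]}]' --jaw 1 --newtons 45

```text
t: 12.95
eef_pos: [0.5812, -0.2956, 0.0823]
ee_rot: [-3.142, -0.0, -1.773]
force: [-1.5, -1.2, 1.1]
width: 0.0265
gripper_force: 0.0
```

apply_moves --steps '[{"translation":[0,0,0],"rotation":[0,0,0]},{"translation":[0,0,0],"rotation":[0,0,0]},{"translation":[0,0,0],"rotation":[0,0,0]},{"translation":[0,0,0],"rotation":[0,0,0]},{"translation":[0,0,0],"rotation":[0,0,0]},{"translation":[0,0,0],"rotation":[0,0,0]},{"translation":[0,0,0],"rotation":[0,0,0]},{"translation":[0,0,0],"rotation":[0,0,0]},{"translation":[0,0,0],"rotation":[0,0,0]},{"translation":[0,0,0],"rotation":[0,0,0]}]'

```text
t: 13.78
eef_pos: [0.5813, -0.2957, 0.0823]
ee_rot: [-3.141, -0.0, -1.773]
force: [1.6, -0.8, -0.3]
width: 0.0205
gripper_force: 45.0
```

```bash
python3 - <<'E'
from h import *
s=get_state();print(s["eef_pos"].round(4),s["ee_rot"].round(4),s["q"].round(2),s["width"],s["gripper_force"],s["force"].round(2),s["moment"].round(3))
S=camera_model("scene");D=camera_model("side")
# obstacles: pulley spindle top/base
def tri(a,b):
    return least_squares(lambda P:np.r_[(proj(S,P)-a).ravel(),(proj(D,P)-b).ravel()],[.6,.1,.05]).x.round(3)
print("spindle top",tri((272,168),(331,130)),"base",tri((273,208),(333,182)))
E
```

```text
[ 0.5813 -0.2957  0.0823] [-3.1414 -0.     -1.7726] [-0.17  0.44 -0.22  0.   -0.91 -0.03] 0.02046814260269644 44.99434505472891 [ 1.62 -0.79 -0.35] [-0.021 -0.599  0.024]
spindle top [0.645 0.144 0.118] base [ 0.653  0.165 -0.01 ]
```

apply_moves --steps '[{"translation":[0,0,0.01],"rotation":[0,0,0]},{"translation":[0,0,0.03],"rotation":[0,0,0]},{"translation":[0,0,0.06],"rotation":[0,0,0]},{"translation":[0,0,0.1],"rotation":[0,0,0]},{"translation":[0,0,0.14],"rotation":[0,0,0]},{"translation":[0,0,0.17],"rotation":[0,0,0]},{"translation":[-0.02,0.05,0.18],"rotation":[0,0,0]},{"translation":[-0.05,0.12,0.18],"rotation":[0,0,0]},{"translation":[-0.09,0.2,0.18],"rotation":[0,0,-0.05]},{"translation":[-0.12,0.27,0.18],"rotation":[0,0,-0.1]}]' --newtons 50

```text
t: 14.62
eef_pos: [0.5501, -0.227, 0.1277]
ee_rot: [3.142, 0.0, -1.827]
force: [0.2, 1.3, -0.8]
width: 0.0199
gripper_force: 50.0
```

apply_moves --steps '[{"translation":[-0.03,0.07,0],"rotation":[0,0,-0.1]},{"translation":[-0.06,0.14,0],"rotation":[0,0,-0.2]},{"translation":[-0.09,0.21,0],"rotation":[0,0,-0.32]},{"translation":[-0.12,0.28,0],"rotation":[0,0,-0.45]},{"translation":[-0.15,0.33,0],"rotation":[0,0,-0.6]},{"translation":[-0.17,0.36,0],"rotation":[0,0,-0.75]},{"translation":[-0.176,0.373,0],"rotation":[0,0,-0.87]},{"translation":[-0.176,0.373,0],"rotation":[0,0,-0.95]},{"translation":[-0.176,0.373,0],"rotation":[0,0,-1]},{"translation":[-0.176,0.373,0],"rotation":[0,0,-1]}]'

```text
t: 15.45
eef_pos: [0.5069, -0.1344, 0.1279]
ee_rot: [-3.141, 0.001, -2.349]
force: [1.3, 0.7, -1.5]
width: 0.0202
gripper_force: 50.0
```

apply_moves --steps '[{"translation":[0,0,0],"rotation":[0,0,-0.08]},{"translation":[0,0,0],"rotation":[0,0,-0.18]},{"translation":[0,0,0],"rotation":[0,0,-0.18]},{"translation":[0,0,-0.03],"rotation":[0,0,-0.18]},{"translation":[0,0,-0.08],"rotation":[0,0,-0.18]},{"translation":[0,0,-0.13],"rotation":[0,0,-0.18]},{"translation":[0,0,-0.17],"rotation":[0,0,-0.18]},{"translation":[0,0,-0.2],"rotation":[0,0,-0.18]},{"translation":[0,0,-0.2],"rotation":[0,0,-0.18]},{"translation":[0,0,-0.2],"rotation":[0,0,-0.18]}]'

```text
t: 16.28
eef_pos: [0.5069, -0.1349, 0.0769]
ee_rot: [3.141, -0.001, -2.442]
force: [-0.3, -0.2, -0.4]
width: 0.0203
gripper_force: 50.0
```

```bash
python3 - <<'E'
from h import *
s=get_state();p=s["eef_pos"];th=s["ee_rot"][2]+np.pi
print(p.round(4),s["ee_rot"].round(4),s["width"],s["gripper_force"],s["force"].round(2))
b=p+np.array([.075*np.cos(th),.075*np.sin(th),.0177-.055]);print("ball pred",b.round(4))
out=[]
for n in("side","scene"):
    m=camera_model(n);f=grab_frame(n);u=proj(m,b)[0];print(n,u.round(1))
    x,y=u.round().astype(int);out.append(cv2.resize(f[y-40:y+40,x-50:x+50],None,fx=4,fy=4,interpolation=2));print(x-50,y-40)
cv2.imwrite("pics/p5.png",np.hstack(out))
E
```

```text
[ 0.5069 -0.1349  0.0769] [ 3.1411e+00 -1.0000e-03 -2.4422e+00] 0.02033007118830811 49.99482927611098 [-0.33 -0.19 -0.42]
ball pred [ 0.5643 -0.0867  0.0396]
side [303.3 224.1]
253 184
scene [294.2 248.1]
244 208
```

View pics/p5.png

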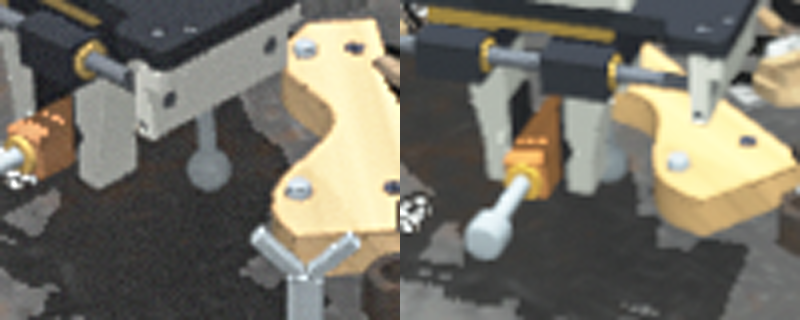

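```bash
python3 - <<'E'
from h import *
S=camera_model("scene");D=camera_model("side")
for b in((297,249),(296,248.5)):
    r=least_squares(lambda P:np.r_[(proj(S,P)-b).ravel(),(proj(D,P)-(305,226.25)).ravel()],[.56,-.08,.04]);print(r.x.round(4),r.fun.round(1))
E
```

```text
[ 0.5668 -0.0937  0.0398] [ 0.   0.2  0.  -0.2]
[ 0.5673 -0.0892  0.0376] [ 0.1  0.6  0.1 -0.5]
```

apply_moves --steps '[{"translation":[0,0,-0.02],"rotation":[0,0,0]},{"translation":[0,0.002,-0.04],"rotation":[0,0,0]},{"translation":[0,0.004,-0.06],"rotation":[0,0,0]},{"translation":[0.01,0.005,-0.08],"rotation":[0,0,0]},{"translation":[0.02,0.005,-0.09],"rotation":[0,0,0]},{"translation":[0.035,0.005,-0.096],"rotation":[0,0,0]},{"translation":[0.05,0.005,-0.096],"rotation":[0,0,0]},{"translation":[0.06,0.005,-0.096],"rotation":[0,0,0]},{"translation":[0.064,0.005,-0.096],"rotation":[0,0,0]},{"translation":[0.064,0.005,-0.096],"rotation":[0,0,0]}]'

```text
t: 17.22
eef_pos: [0.5236, -0.1336, 0.0534]
ee_rot: [-3.141, 0.0, -2.443]
force: [-0.2, 0.3, -1.3]
width: 0.0202
gripper_force: 50.0
```

apply_moves --steps '[{"translation":[0.002,0,0],"rotation":[0,0,0]},{"translation":[0.004,0,0],"rotation":[0,0,0]},{"translation":[0.006,0,0],"rotation":[0,0,0]},{"translation":[0.008,0,0],"rotation":[0,0,0]},{"translation":[0.01,0,0],"rotation":[0,0,0]},{"translation":[0.012,0,0],"rotation":[0,0,0]},{"translation":[0.012,0,0],"rotation":[0,0,0]},{"translation":[0.012,0,0],"rotation":[0,0,0]},{"translation":[0.012,0,0],"rotation":[0,0,0]},{"translation":[0.012,0,0],"rotation":[0,0,0]}]'

```text
t: 18.05
eef_pos: [0.5261, -0.1336, 0.0533]
ee_rot: [3.142, -0.0, -2.443]
force: [0.6, -0.4, -1.5]
width: 0.0202
gripper_force: 50.0
```

apply_moves --steps '[{"translation":[0.002,0,0],"rotation":[0,0,0]},{"translation":[0.004,0,0],"rotation":[0,0,0]},{"translation":[0.006,0,0],"rotation":[0,0,0]},{"translation":[0.008,0,0],"rotation":[0,0,0]},{"translation":[0.008,0,0],"rotation":[0,0,0]},{"translation":[0.008,0,0],"rotation":[0,0,0]},{"translation":[0.008,0,0],"rotation":[0,0,0]},{"translation":[0.008,0,0],"rotation":[0,0,0]},{"translation":[0.008,0,0],"rotation":[0,0,0]},{"translation":[0.008,0,0],"rotation":[0,0,0]}]'

```text
t: 18.88
eef_pos: [0.5277, -0.1337, 0.0532]
ee_rot: [3.141, -0.001, -2.443]
force: [-5.2, -0.3, 1.6]
width: 0.02
gripper_force: 50.0
```

```bash
python3 - <<'E'
from h import *
s=get_state();print(s["eef_pos"].round(4),s["force"].round(2),s["moment"].round(3))
E
```

```text
[ 0.5277 -0.1337  0.0532] [-5.22 -0.3   1.58] [0.025 1.675 0.196]
```

```bash
cat > tr.py <<'E'
from h import *
from scipy.interpolate import CubicSpline
E=np.array([(-45.3,-57.5),(-36.3,-39.8),(-23.9,-24.1),(-12.2,-7.9),(-9.6,11.4),(-17.9,29.5),(-25.8,47.9),(-27,67.6)])/1e3
E=R.from_euler("z",.0016).apply(np.c_[E,E[:,0]*0])[:,:2]+[.6329,-.0297]
s=np.r_[0,np.cumsum(np.hypot(*np.diff(E,axis=0).T))]
C=CubicSpline(s,E)
def pt(u,press,c=np.array([.0606,.0463])):
    t=C(u,1);t/=np.linalg.norm(t,axis=-1,keepdims=True);n=np.c_[t[:,1],-t[:,0]]
    return C(u)+press*n-c, n
if __name__=="__main__":
    N=14; u=np.linspace(0,s[-1]+.001,N*10+1);P,n=pt(u,.0012)
    print(s.round(4),P[0],n[0])
    for k in range(N):
        d=(P[k*10+1:k*10+11]-P[k*10])/.25
        print(k,P[k*10+10].round(4),"n",n[k*10+10].round(2),[tuple(x) for x in d.round(3)[[1,3,5,7,9]].tolist()])
E
python3 tr.py
```

```text
[0.     0.0199 0.0399 0.0598 0.0793 0.0992 0.1193 0.139 ] [ 0.52823047 -0.1339519 ] [ 0.94867645 -0.31624831]
0 [ 0.5321 -0.1248] n [ 0.89 -0.46] [(0.003, 0.008), (0.006, 0.015), (0.009, 0.022), (0.012, 0.029), (0.015, 0.036)]
1 [ 0.5371 -0.1164] n [ 0.83 -0.56] [(0.004, 0.007), (0.008, 0.014), (0.012, 0.02), (0.016, 0.027), (0.02, 0.034)]
2 [ 0.543  -0.1085] n [ 0.78 -0.62] [(0.004, 0.006), (0.009, 0.013), (0.014, 0.019), (0.019, 0.025), (0.024, 0.032)]
3 [ 0.5494 -0.1008] n [ 0.76 -0.65] [(0.005, 0.006), (0.01, 0.012), (0.015, 0.018), (0.02, 0.025), (0.026, 0.031)]
4 [ 0.5559 -0.093 ] n [ 0.8 -0.6] [(0.005, 0.006), (0.011, 0.012), (0.016, 0.018), (0.021, 0.025), (0.026, 0.031)]
5 [ 0.5613 -0.0843] n [ 0.91 -0.41] [(0.005, 0.007), (0.009, 0.013), (0.014, 0.02), (0.018, 0.028), (0.021, 0.035)]
6 [ 0.5641 -0.0741] n [ 0.99 -0.13] [(0.003, 0.008), (0.006, 0.016), (0.008, 0.024), (0.01, 0.032), (0.011, 0.041)]
7 [ 0.5637 -0.0637] n [0.98 0.22] [(0.001, 0.008), (0.001, 0.017), (0.001, 0.025), (-0.0, 0.034), (-0.002, 0.042)]
8 [ 0.56   -0.0542] n [0.89 0.46] [(-0.002, 0.008), (-0.005, 0.016), (-0.008, 0.023), (-0.011, 0.031), (-0.015, 0.038)]
9 [ 0.555  -0.0453] n [0.88 0.48] [(-0.004, 0.007), (-0.008, 0.014), (-0.012, 0.021), (-0.016, 0.029), (-0.02, 0.036)]
10 [ 0.5506 -0.0363] n [0.92 0.4 ] [(-0.004, 0.007), (-0.008, 0.014), (-0.011, 0.021), (-0.014, 0.029), (-0.018, 0.036)]
11 [ 0.5474 -0.0271] n [0.97 0.25] [(-0.003, 0.007), (-0.006, 0.015), (-0.008, 0.022), (-0.011, 0.029), (-0.013, 0.037)]
12 [ 0.5459 -0.0176] n [1.   0.05] [(-0.002, 0.008), (-0.003, 0.015), (-0.005, 0.023), (-0.005, 0.03), (-0.006, 0.038)]
13 [ 0.5466 -0.0076] n [ 0.98 -0.18] [(-0.0, 0.008), (-0.0, 0.016), (0.0, 0.024), (0.001, 0.032), (0.003, 0.04)]
```

apply_moves --steps '[{"translation":[0.002,0.004,0],"rotation":[0,0,0]},{"translation":[0.003,0.008,0],"rotation":[0,0,0]},{"translation":[0.005,0.011,0],"rotation":[0,0,0]},{"translation":[0.006,0.015,0],"rotation":[0,0,0]},{"translation":[0.008,0.018,0],"rotation":[0,0,0]},{"translation":[0.009,0.022,0],"rotation":[0,0,0]},{"translation":[0.011,0.025,0],"rotation":[0,0,0]},{"translation":[0.012,0.029,0],"rotation":[0,0,0]},{"translation":[0.014,0.033,0],"rotation":[0,0,0]},{"translation":[0.016,0.036,0],"rotation":[0,0,0]}]'

```text
t: 19.72
eef_pos: [0.5323, -0.1245, 0.0534]
ee_rot: [-3.142, 0.0, -2.443]
force: [-3.3, 0.1, -1.1]
width: 0.0199
gripper_force: 50.0
```

apply_moves --steps '[{"translation":[0.002,0.003,0],"rotation":[0,0,0]},{"translation":[0.005,0.006,0],"rotation":[0,0,0]},{"translation":[0.007,0.01,0],"rotation":[0,0,0]},{"translation":[0.009,0.013,0],"rotation":[0,0,0]},{"translation":[0.011,0.016,0],"rotation":[0,0,0]},{"translation":[0.013,0.02,0],"rotation":[0,0,0]},{"translation":[0.015,0.023,0],"rotation":[0,0,0]},{"translation":[0.017,0.026,0],"rotation":[0,0,0]},{"translation":[0.019,0.03,0],"rotation":[0,0,0]},{"translation":[0.021,0.033,0],"rotation":[0,0,0]}]'

```text
t: 20.55
eef_pos: [0.5376, -0.1162, 0.0534]
ee_rot: [-3.141, 0.0, -2.443]
force: [-2.6, 0.1, -2.1]
width: 0.0197
gripper_force: 50.0
```

apply_moves --steps '[{"translation":[0.003,0.002,0],"rotation":[0,0,0]},{"translation":[0.006,0.005,0],"rotation":[0,0,0]},{"translation":[0.009,0.008,0],"rotation":[0,0,0]},{"translation":[0.012,0.011,0],"rotation":[0,0,0]},{"translation":[0.014,0.014,0],"rotation":[0,0,0]},{"translation":[0.017,0.017,0],"rotation":[0,0,0]},{"translation":[0.019,0.02,0],"rotation":[0,0,0]},{"translation":[0.022,0.023,0],"rotation":[0,0,0]},{"translation":[0.025,0.026,0],"rotation":[0,0,0]},{"translation":[0.028,0.029,0],"rotation":[0,0,0]}]'

```text
t: 21.38
eef_pos: [0.5443, -0.1091, 0.0533]
ee_rot: [3.141, -0.0, -2.443]
force: [-4.8, -0.3, -1.1]
width: 0.0195
gripper_force: 50.0
```

apply_moves --steps '[{"translation":[0.003,0.003,0],"rotation":[0,0,0]},{"translation":[0.006,0.006,0],"rotation":[0,0,0]},{"translation":[0.008,0.009,0],"rotation":[0,0,0]},{"translation":[0.011,0.012,0],"rotation":[0,0,0]},{"translation":[0.014,0.015,0],"rotation":[0,0,0]},{"translation":[0.016,0.018,0],"rotation":[0,0,0]},{"translation":[0.019,0.021,0],"rotation":[0,0,0]},{"translation":[0.022,0.024,0],"rotation":[0,0,0]},{"translation":[0.025,0.027,0],"rotation":[0,0,0]},{"translation":[0.028,0.03,0],"rotation":[0,0,0]}]'

```text
t: 22.22
eef_pos: [0.5511, -0.1016, 0.0532]
ee_rot: [3.141, -0.001, -2.443]
force: [-5.6, 1.1, -0.8]
width: 0.0196
gripper_force: 50.0
```

```bash
python3 - <<'E'
from h import *
s=get_state();print(s["eef_pos"].round(4),s["force"].round(2),s["moment"].round(3))
S=[get_state()["force"] for i in range(3)];print(S)
E
```

```text
[ 0.5511 -0.1016  0.0532] [-5.56  1.11 -0.82] [0.283 2.205 0.309]
[array([-5.56063286,  1.10515197, -0.8176298 ]), array([-5.56063286,  1.10515197, -0.8176298 ]), array([-5.56063286,  1.10515197, -0.8176298 ])]
```

apply_moves --steps '[{"translation":[0.003,0.003,0],"rotation":[0,0,0]},{"translation":[0.005,0.006,0],"rotation":[0,0,0]},{"translation":[0.008,0.009,0],"rotation":[0,0,0]},{"translation":[0.011,0.012,0],"rotation":[0,0,0]},{"translation":[0.013,0.015,0],"rotation":[0,0,0]},{"translation":[0.016,0.018,0],"rotation":[0,0,0]},{"translation":[0.019,0.021,0],"rotation":[0,0,0]},{"translation":[0.021,0.025,0],"rotation":[0,0,0]},{"translation":[0.024,0.028,0],"rotation":[0,0,0]},{"translation":[0.027,0.031,0],"rotation":[0,0,0]}]'

```text
t: 23.05
eef_pos: [0.5575, -0.0939, 0.0531]
ee_rot: [3.141, -0.001, -2.443]
force: [-5.9, -0.3, -1.8]
width: 0.0196
gripper_force: 50.0
```

apply_moves --steps '[{"translation":[0.002,0.003,0],"rotation":[0,0,0]},{"translation":[0.005,0.007,0],"rotation":[0,0,0]},{"translation":[0.007,0.01,0],"rotation":[0,0,0]},{"translation":[0.009,0.013,0],"rotation":[0,0,0]},{"translation":[0.011,0.017,0],"rotation":[0,0,0]},{"translation":[0.014,0.02,0],"rotation":[0,0,0]},{"translation":[0.016,0.024,0],"rotation":[0,0,0]},{"translation":[0.018,0.028,0],"rotation":[0,0,0]},{"translation":[0.02,0.032,0],"rotation":[0,0,0]},{"translation":[0.021,0.036,0],"rotation":[0,0,0]}]'

```text
t: 23.88
eef_pos: [0.5631, -0.0849, 0.0532]
ee_rot: [3.141, -0.001, -2.443]
force: [-4.8, -0.8, -1.5]
width: 0.0199
gripper_force: 50.0
```

apply_moves --steps '[{"translation":[0.002,0.004,0],"rotation":[0,0,0]},{"translation":[0.003,0.008,0],"rotation":[0,0,0]},{"translation":[0.005,0.012,0],"rotation":[0,0,0]},{"translation":[0.006,0.016,0],"rotation":[0,0,0]},{"translation":[0.008,0.02,0],"rotation":[0,0,0]},{"translation":[0.009,0.024,0],"rotation":[0,0,0]},{"translation":[0.01,0.028,0],"rotation":[0,0,0]},{"translation":[0.011,0.032,0],"rotation":[0,0,0]},{"translation":[0.012,0.036,0],"rotation":[0,0,0]},{"translation":[0.012,0.041,0],"rotation":[0,0,0]}]'

```text
t: 24.72
eef_pos: [0.5666, -0.0746, 0.0534]
ee_rot: [-3.141, 0.0, -2.443]
force: [-4.0, -1.4, -1.9]
width: 0.0197
gripper_force: 50.0
```

apply_moves --steps '[{"translation":[0.001,0.004,0],"rotation":[0,0,0]},{"translation":[0.001,0.008,0],"rotation":[0,0,0]},{"translation":[0.002,0.012,0],"rotation":[0,0,0]},{"translation":[0.002,0.017,0],"rotation":[0,0,0]},{"translation":[0.002,0.021,0],"rotation":[0,0,0]},{"translation":[0.002,0.025,0],"rotation":[0,0,0]},{"translation":[0.001,0.03,0],"rotation":[0,0,0]},{"translation":[0.001,0.034,0],"rotation":[0,0,0]},{"translation":[0,0.038,0],"rotation":[0,0,0]},{"translation":[-0.001,0.042,0],"rotation":[0,0,0]}]'

```text
t: 25.55
eef_pos: [0.566, -0.0645, 0.0533]
ee_rot: [-3.141, -0.001, -2.443]
force: [-3.4, -4.5, -2.5]
width: 0.0198
gripper_force: 50.0
```

apply_moves --steps '[{"translation":[-0.001,0.004,0],"rotation":[0,0,0]},{"translation":[-0.002,0.008,0],"rotation":[0,0,0]},{"translation":[-0.003,0.012,0],"rotation":[0,0,0]},{"translation":[-0.005,0.016,0],"rotation":[0,0,0]},{"translation":[-0.006,0.019,0],"rotation":[0,0,0]},{"translation":[-0.008,0.023,0],"rotation":[0,0,0]},{"translation":[-0.009,0.027,0],"rotation":[0,0,0]},{"translation":[-0.011,0.031,0],"rotation":[0,0,0]},{"translation":[-0.013,0.034,0],"rotation":[0,0,0]},{"translation":[-0.015,0.038,0],"rotation":[0,0,0]}]'

```text
t: 26.38
eef_pos: [0.5623, -0.0551, 0.0534]
ee_rot: [-3.141, -0.001, -2.443]
force: [-3.8, -5.6, -1.2]
width: 0.0195
gripper_force: 50.0
```

apply_moves --steps '[{"translation":[-0.002,0.004,0],"rotation":[0,0,0]},{"translation":[-0.004,0.007,0],"rotation":[0,0,0]},{"translation":[-0.006,0.011,0],"rotation":[0,0,0]},{"translation":[-0.008,0.014,0],"rotation":[0,0,0]},{"translation":[-0.01,0.018,0],"rotation":[0,0,0]},{"translation":[-0.012,0.021,0],"rotation":[0,0,0]},{"translation":[-0.014,0.025,0],"rotation":[0,0,0]},{"translation":[-0.016,0.029,0],"rotation":[0,0,0]},{"translation":[-0.018,0.032,0],"rotation":[0,0,0]},{"translation":[-0.02,0.036,0],"rotation":[0,0,0]}]'

```text
t: 27.22
eef_pos: [0.5576, -0.046, 0.0535]
ee_rot: [-3.141, -0.0, -2.443]
force: [-2.4, -6.8, -1.5]
width: 0.0198
gripper_force: 50.0
```

apply_moves --steps '[{"translation":[-0.002,0.004,0],"rotation":[0,0,0]},{"translation":[-0.003,0.007,0],"rotation":[0,0,0]},{"translation":[-0.005,0.011,0],"rotation":[0,0,0]},{"translation":[-0.007,0.014,0],"rotation":[0,0,0]},{"translation":[-0.009,0.018,0],"rotation":[0,0,0]},{"translation":[-0.011,0.021,0],"rotation":[0,0,0]},{"translation":[-0.012,0.025,0],"rotation":[0,0,0]},{"translation":[-0.014,0.029,0],"rotation":[0,0,0]},{"translation":[-0.016,0.032,0],"rotation":[0,0,0]},{"translation":[-0.017,0.036,0],"rotation":[0,0,0]}]'

```text
t: 28.05
eef_pos: [0.5531, -0.037, 0.0534]
ee_rot: [-3.141, -0.0, -2.443]
force: [-3.4, -4.7, -1.9]
width: 0.0197
gripper_force: 50.0
```

apply_moves --steps '[{"translation":[-0.001,0.004,0],"rotation":[0,0,0]},{"translation":[-0.003,0.007,0],"rotation":[0,0,0]},{"translation":[-0.004,0.011,0],"rotation":[0,0,0]},{"translation":[-0.006,0.015,0],"rotation":[0,0,0]},{"translation":[-0.007,0.018,0],"rotation":[0,0,0]},{"translation":[-0.008,0.022,0],"rotation":[0,0,0]},{"translation":[-0.009,0.026,0],"rotation":[0,0,0]},{"translation":[-0.01,0.029,0],"rotation":[0,0,0]},{"translation":[-0.011,0.033,0],"rotation":[0,0,0]},{"translation":[-0.012,0.037,0],"rotation":[0,0,0]}]'

```text
t: 28.88
eef_pos: [0.55, -0.0277, 0.0533]
ee_rot: [-3.141, -0.001, -2.443]
force: [-3.7, -4.6, -1.8]
width: 0.0194
gripper_force: 50.0
```

apply_moves --steps '[{"translation":[-0.001,0.004,0],"rotation":[0,0,0]},{"translation":[-0.002,0.008,0],"rotation":[0,0,0]},{"translation":[-0.002,0.011,0],"rotation":[0,0,0]},{"translation":[-0.003,0.015,0],"rotation":[0,0,0]},{"translation":[-0.004,0.019,0],"rotation":[0,0,0]},{"translation":[-0.004,0.023,0],"rotation":[0,0,0]},{"translation":[-0.005,0.027,0],"rotation":[0,0,0]},{"translation":[-0.005,0.03,0],"rotation":[0,0,0]},{"translation":[-0.005,0.034,0],"rotation":[0,0,0]},{"translation":[-0.005,0.038,0],"rotation":[0,0,0]}]'

```text
t: 29.72
eef_pos: [0.5484, -0.0181, 0.0532]
ee_rot: [3.141, -0.001, -2.443]
force: [-3.9, -3.3, -1.4]
width: 0.0197
gripper_force: 50.0
```

apply_moves --steps '[{"translation":[0,0.005,0],"rotation":[0,0,0]},{"translation":[0,0.01,0],"rotation":[0,0,0]},{"translation":[0,0.015,0],"rotation":[0,0,0]},{"translation":[0,0.02,0],"rotation":[0,0,0]},{"translation":[0,0.025,0],"rotation":[0,0,0]},{"translation":[0,0.03,0],"rotation":[0,0,0]},{"translation":[0,0.034,0],"rotation":[0,0,0]},{"translation":[0,0.038,0],"rotation":[0,0,0]},{"translation":[0,0.042,0],"rotation":[0,0,0]},{"translation":[0,0.046,0],"rotation":[0,0,0]}]'

```text
t: 30.55
eef_pos: [0.5493, -0.0061, 0.0534]
ee_rot: [-3.141, 0.001, -2.443]
force: [-3.0, -1.2, -2.1]
width: 0.0194
gripper_force: 50.0
```

```bash
python3 - <<'E'
from h import *
s=get_state();p=s["eef_pos"];print(p.round(4),s["force"].round(2),s["width"])
b=np.array([.6063,.039,.015]);out=[]
for n in("side","scene"):
    m=camera_model(n);f=grab_frame(n);u=proj(m,b)[0];x,y=u.round().astype(int);print(n,u.round(1),x-50,y-40)
    out.append(cv2.resize(f[y-40:y+40,x-50:x+50],None,fx=4,fy=4,interpolation=2))
cv2.imwrite("pics/p6.png",np.hstack(out))
E
```

```text
[ 0.5493 -0.0061  0.0534] [-2.96 -1.15 -2.14] 0.01943406919194103
side [318.5 199.8] 269 160
scene [281.7 227.3] 232 187
```

View pics/p6.png

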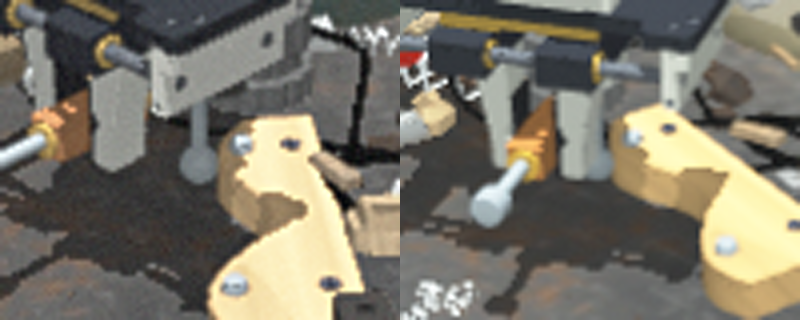

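apply_moves --steps '[{"translation":[0.001,0.002,0],"rotation":[0,0,0]},{"translation":[0.002,0.004,0],"rotation":[0,0,0]},{"translation":[0.002,0.006,0],"rotation":[0,0,0]},{"translation":[0.003,0.008,0],"rotation":[0,0,0]},{"translation":[0.003,0.01,0],"rotation":[0,0,0]},{"translation":[0.003,0.012,0],"rotation":[0,0,0]},{"translation":[0.003,0.012,0],"rotation":[0,0,0]},{"translation":[0.003,0.012,0],"rotation":[0,0,0]},{"translation":[0.003,0.012,0],"rotation":[0,0,0]},{"translation":[0.003,0.012,0],"rotation":[0,0,0]}]'

```text
t: 31.48
eef_pos: [0.55, -0.0032, 0.0534]
ee_rot: [-3.141, 0.001, -2.443]
force: [-1.8, 0.5, -2.0]
width: 0.0197
gripper_force: 50.0
```

apply_moves --steps '[{"translation":[-0.02,0,0],"rotation":[0,0,0]},{"translation":[-0.06,0,0],"rotation":[0,0,0]},{"translation":[-0.11,0,0.01],"rotation":[0,0,0]},{"translation":[-0.15,-0.02,0.05],"rotation":[0,0,0]},{"translation":[-0.17,-0.06,0.1],"rotation":[0,0,0]},{"translation":[-0.17,-0.13,0.16],"rotation":[0,0,0]},{"translation":[-0.17,-0.22,0.22],"rotation":[0,0,0]},{"translation":[-0.17,-0.32,0.27],"rotation":[0,0,0]},{"translation":[-0.17,-0.42,0.3],"rotation":[0,0,0]},{"translation":[-0.17,-0.52,0.3],"rotation":[0,0,0]}]'

```text
t: 32.32
eef_pos: [0.5074, -0.1341, 0.1308]
ee_rot: [-3.139, 0.004, -2.442]
force: [0.3, 0.2, -2.5]
width: 0.0196
gripper_force: 50.0
```

apply_moves --steps '[{"translation":[0,0,0],"rotation":[0,0,0.08]},{"translation":[0,0,0],"rotation":[0,0,0.2]},{"translation":[0,0,0],"rotation":[0,0,0.35]},{"translation":[0,0,0],"rotation":[0,0,0.5]},{"translation":[0,0,0],"rotation":[0,0,0.65]},{"translation":[0,0,0],"rotation":[0,0,0.8]},{"translation":[0,0,0],"rotation":[0,0,0.92]},{"translation":[0,0,0],"rotation":[0,0,1]},{"translation":[0,0,0],"rotation":[0,0,1]},{"translation":[0,0,0],"rotation":[0,0,1]}]'

```text
t: 33.15
eef_pos: [0.5065, -0.1332, 0.1286]
ee_rot: [-3.141, 0.0, -1.921]
force: [-0.5, -0.1, -1.8]
width: 0.0194
gripper_force: 50.0
```

apply_moves --steps '[{"translation":[0.01,-0.03,0],"rotation":[0,0,0.07]},{"translation":[0.04,-0.09,0],"rotation":[0,0,0.15]},{"translation":[0.08,-0.17,0],"rotation":[0,0,0.22]},{"translation":[0.12,-0.26,0],"rotation":[0,0,0.284]},{"translation":[0.16,-0.35,0],"rotation":[0,0,0.284]},{"translation":[0.2,-0.44,0],"rotation":[0,0,0.284]},{"translation":[0.24,-0.52,0],"rotation":[0,0,0.284]},{"translation":[0.27,-0.59,0],"rotation":[0,0,0.284]},{"translation":[0.29,-0.63,0],"rotation":[0,0,0.284]},{"translation":[0.299,-0.65,0],"rotation":[0,0,0.284]}]'

```text
t: 33.98
eef_pos: [0.582, -0.2969, 0.128]
ee_rot: [3.141, -0.0, -1.773]
force: [-0.9, -0.8, -1.1]
width: 0.0194
gripper_force: 50.0
```

apply_moves --steps '[{"translation":[0,0,0],"rotation":[0,0,0]},{"translation":[0,0,0],"rotation":[0,0,0]},{"translation":[0,0,-0.02],"rotation":[0,0,0]},{"translation":[0,0,-0.04],"rotation":[0,0,0]},{"translation":[0,0,-0.06],"rotation":[0,0,0]},{"translation":[0,0,-0.08],"rotation":[0,0,0]},{"translation":[0,0,-0.1],"rotation":[0,0,0]},{"translation":[0,0,-0.12],"rotation":[0,0,0]},{"translation":[0,0,-0.13],"rotation":[0,0,0]},{"translation":[0,0,-0.13],"rotation":[0,0,0]}]'

```text
t: 34.82
eef_pos: [0.5814, -0.2957, 0.0948]
ee_rot: [3.14, 0.0, -1.771]
force: [-0.3, -0.2, -2.3]
width: 0.0199
gripper_force: 50.0
```

apply_moves --steps '[{"translation":[0,0,-0.01],"rotation":[0,0,0]},{"translation":[0,0,-0.02],"rotation":[0,0,0]},{"translation":[0,0,-0.03],"rotation":[0,0,0]},{"translation":[0,0,-0.038],"rotation":[0,0,0]},{"translation":[0,0,-0.044],"rotation":[0,0,0]},{"translation":[0,0,-0.048],"rotation":[0,0,0]},{"translation":[0,0,-0.05],"rotation":[0,0,0]},{"translation":[0,0,-0.05],"rotation":[0,0,0]},{"translation":[0,0,-0.05],"rotation":[0,0,0]},{"translation":[0,0,-0.05],"rotation":[0,0,0]}]'

```text
t: 35.65
eef_pos: [0.5819, -0.2959, 0.0834]
ee_rot: [-3.141, -0.0, -1.771]
force: [-0.4, 0.7, -2.0]
width: 0.0195
gripper_force: 50.0
```

Lower a touch more to contact, then release.

apply_moves --steps '[{"translation":[-0.001,0,-0.002],"rotation":[0,0,0]},{"translation":[-0.002,0,-0.004],"rotation":[0,0,0]},{"translation":[-0.002,0,-0.005],"rotation":[0,0,0]},{"translation":[-0.002,0,-0.005],"rotation":[0,0,0]},{"translation":[-0.002,0,-0.005],"rotation":[0,0,0]},{"translation":[-0.002,0,-0.005],"rotation":[0,0,0]},{"translation":[-0.002,0,-0.005],"rotation":[0,0,0]},{"translation":[-0.002,0,-0.005],"rotation":[0,0,0]},{"translation":[-0.002,0,-0.005],"rotation":[0,0,0]},{"translation":[-0.002,0,-0.005],"rotation":[0,0,0]}]'

```text
t: 36.48
eef_pos: [0.5819, -0.296, 0.0827]
ee_rot: [-3.14, -0.0, -1.77]
force: [-0.1, 1.2, 6.0]
width: 0.0198
gripper_force: 50.0
```

apply_moves --steps '[{"translation":[0,0,0],"rotation":[0,0,0]},{"translation":[0,0,0],"rotation":[0,0,0]},{"translation":[0,0,0],"rotation":[0,0,0]},{"translation":[0,0,0],"rotation":[0,0,0]},{"translation":[0,0,0],"rotation":[0,0,0]},{"translation":[0,0,0],"rotation":[0,0,0]},{"translation":[0,0,0],"rotation":[0,0,0]},{"translation":[0,0,0],"rotation":[0,0,0]},{"translation":[0,0,0],"rotation":[0,0,0]},{"translation":[0,0,0],"rotation":[0,0,0]}]' --jaw -1

```text
t: 37.32
eef_pos: [0.5814, -0.2959, 0.0821]
ee_rot: [-3.142, 0.0, -1.771]
force: [-0.3, -1.2, 0.2]
width: 0.081
gripper_force: 0.0
```

apply_moves --steps '[{"translation":[0,0,0],"rotation":[0,0,0]},{"translation":[0,0,0],"rotation":[0,0,0]},{"translation":[0,0,0.01],"rotation":[0,0,0]},{"translation":[0,0,0.04],"rotation":[0,0,0]},{"translation":[0,0,0.1],"rotation":[0,0,0]},{"translation":[0,0,0.17],"rotation":[0,0,0]},{"translation":[0,0,0.25],"rotation":[0,0,0]},{"translation":[0,0,0.34],"rotation":[0,0,0]},{"translation":[0,0,0.44],"rotation":[0,0,0]},{"translation":[0,0,0.54],"rotation":[0,0,0]}]'

```text
t: 38.15
eef_pos: [0.5811, -0.2959, 0.2189]
ee_rot: [-3.141, -0.0, -1.771]
force: [1.0, 0.2, 0.2]
width: 0.0875
gripper_force: 0.0
```

apply_moves --steps '[{"translation":[0,0,0.08],"rotation":[0,0,0]},{"translation":[0,0,0.12],"rotation":[0,0,0]},{"translation":[0,0,0.12],"rotation":[0,0,0]},{"translation":[0,0,0.12],"rotation":[0,0,0]},{"translation":[0,0,0.12],"rotation":[0,0,0]},{"translation":[0,0,0.12],"rotation":[0,0,0]},{"translation":[0,0,0.12],"rotation":[0,0,0]},{"translation":[0,0,0.12],"rotation":[0,0,0]},{"translation":[0,0,0.12],"rotation":[0,0,0]},{"translation":[0,0,0.12],"rotation":[0,0,0]}]'

```text
t: 38.98
eef_pos: [0.5813, -0.2959, 0.2467]
ee_rot: [3.141, -0.0, -1.771]
force: [-0.4, -0.6, -0.1]
width: 0.0876
gripper_force: 0.0
```

```bash
python3 - <<'E'
from h import *
# numeric check: orange handle centroid in side & scene vs. projected rest_mid; rest region
for n in("side","scene"):
    m=camera_model(n);f=grab_frame(n);u=proj(m,[[.5813,-.2967,.1],[.5813-.0,-.2967,.11]]);
    h=cv2.cvtColor(f,cv2.COLOR_BGR2HSV);x,y=u[0].round().astype(int)
    w=cv2.inRange(h[y-40:y+40,x-40:x+40],(8,110,60),(18,255,255));k,l,st,ce=cv2.connectedComponentsWithStats(w);i=1+st[1:,4].argmax()
    a=np.argwhere(l==i)[:,::-1]+[x-40,y-40]
    e=np.array([.2,.98,0])*.03;c=np.array([.5813,-.2967,.1])
    print(n,"pred",u[0].round(1),"ends",proj(m,[c+e,c-e]).round(0).tolist(),"orange centroid",a.mean(0).round(1),"box",a.min(0),a.max(0))
    cv2.imwrite(f"pics/end_{n}.png",f)
E
```

```text
side pred [326.8 265.1] ends [[328.0, 253.0], [325.0, 278.0]] orange centroid [326.6 262.5] box [318 249] [334 282]
scene pred [367.1 270.8] ends [[359.0, 261.0], [376.0, 281.0]] orange centroid [364.4 269.3] box [354 256] [379 284]
```

```bash
python3 -c "
from station import *
print(job_done())"
```

```text
the job is handed in; nothing more can be done
None
```

I hung the tracer, traced the edge from the tall-hump nut to the low-hump nut with contact felt (about 2–7 N) throughout, hung it back in both forks, let go, and handed the job in at about 39 s; the final check was by image numbers, with the handle within a few mm of rest_mid and no last look at the other tools.

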